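# Set the fret-marking slider to the pinned stop

## Robot

A 7-joint arm with a two-finger parallel gripper is mounted at the origin on the work surface. World frame = base frame: x ahead of the robot, y to its left, z up, the work surface at z = 0. Lengths are in m, angles in rad, forces in N, time in s.
With the tool pointing down it reaches from about 0.425 to 0.875 m from the base axis. Payload 4.7 kg.
Tool frame: the origin (TCP) lies on the centre line of the jaws, within the pads' length; the fingertips stand 19 mm ahead of it and the grasp point (between the pads) is the TCP; z points along the fingers, y is the line along which they close (so a half turn about z gives the same grasp; the last joint's range is limited). The gripper opens to 85 mm and grips with 20 to 120 N. Pads are 22 mm wide; open, the fingers measure 114 mm over their backs; the gripper's body (76 mm by 85 mm) begins 54 mm behind the grasp point. The pads swing forward as they close: fully open they stand 13 mm farther back than shut.
Start: joints at [1.348, 0.321, -0.07, 1.45, 0.023, 1.371, -0.057], TCP at [0.152, -0.632, 0.25] pointing down, gripper open.
Joint ranges: [-2.86, 2.86], [-0.3, 2.09], [-1.38, 1.24], [0.06, 2.45], [-1.56, 4.7], [0.09, 2.05], [-2.69, 2.69]. Speed limits (rad/s): [2.57, 2.57, 3.14, 3.14, 3.14, 3.14, 3.14].

## Interface

Orientations are given as [roll, pitch, yaw] about the fixed x, y, z axes, in that order (R = Rz(yaw) Ry(pitch) Rx(roll)).
In Python, from rig import robot, monitor, get_image, camera_params, models gives the robot as it stands. Calls block until the motion is done:
- robot.movep(position, orientation): joint-space move of the TCP to a pose.
- robot.move_linear(position, ori=None, velocity=0.15, threshold=None): straight line of the TCP; ori=None keeps the orientation; velocity is the mean speed in m/s. With threshold (N) it stops when the force on the tool has changed by that much, and returns True; else False.
- robot.goto_joints(angles): joint-space move.
- robot.grip(opening): finger opening in m; the grip force is fixed at half the most; returns when the fingers have stopped.
- robot.dwell(seconds).
- robot.ik(position, orientation): joint angles nearest the present ones, or None.
- monitor.get_state(): the state.
- get_image(name): name is "scene" or "top" or "wrist"; returns the picture (480x640x3 uint8, red, green, blue); there is no depth.
- camera_params(name): a dict with "fx", "fy", "cx", "cy" (pixels), "rvec" (rotation vector, rad) and "tvec" (3), from world to camera coordinates, as OpenCV has them; the wrist camera has in their place "tool_from_camera" (4x4, takes a point from camera to tool coordinates, whose origin is the TCP and whose axes are the flange's). Camera axes: x right, y down, z forward; pixel columns grow to the right and rows downward; lengths in m; the calibration is good to about 2 mm. A picture is of the moment at which its call begins: read the wrist's pose just before it. camera_params takes no time and is no camera call.
A pose or a line that the arm cannot do raises robot.IKError and nothing moves.
- robot.sign_off(): hands the job in; it is judged then, once.
Trained networks look in the newest picture that a camera, given by its name, has taken for a name from the list of things; names that differ only in an ending like _2 or _b are one class to them, and where a whole thing is asked for, a point or a joint stands for the part that bears it (a point fixed in the world has none). Each returns a list of dicts, best first, with "confidence" (0 to 1); they miss things now and then, are a little off and sometimes report something else, mostly with a low value. They report only what shows in the picture. A call takes as long as a camera call.
- models.silhouettes(camera, thing): "mask" (480x640 bool, what is visible of it) and "uv" ([column, row] in pixels, amid what is visible of it).
The state is a dict: "clock": time; "joints": joint angles; "qvel": joint speeds; "effort": joint torques, N m; "tcp_pos": TCP position; "ee_rot": TCP orientation; "contact_force": force on the tool from outside, world axes, zero at the start; "torque": the same for the moment, N m; "grip_width": finger opening in m; "finger_force": force on a finger pad.
Only numpy, scipy, OpenCV 4.12 (cv2) and the standard library are available. Lean on these libraries where they do the work, as an engineer would, in place of code of your own. Each camera call takes 0.05 s, during which the arm holds its last target. There are 200 camera calls.

## Task

On the fret-marking jig, press down the pad in the middle of the slider with the fingertips to free its brake, keep it pressed while you push the slider along the rail until it is right up against the stop with the ball-topped pin, then let go so that the brake holds it there. Don't force the slider along with its brake on, and don't grasp, lift or shift any of the loose things around.

Things in the scene. Friction and masses are not known exactly. Their poses are not given: they have to be found in the camera images.
- jig: fixed fret-marking jig: plywood board 160 (x) x 460 (y) x 18 mm flat on the bench, carrying an aluminium rail that runs along the jig's y axis, centred at jig x = -35 mm, 30 mm wide, its top 38 mm above the bench. Origin: centre of the board's underside, at bench height; x points across the rail away from the robot, y along the rail, z up
- slider (a joint): position of the slider along the rail, in m: 0 at mid-rail, growing towards the jig's +y; travel -0.165 to 0.165. Run freely it drags with about 1 N; with its brake on it holds to about 12 N, and forcing it is a fault
- slider_mid (a point): centre of the dark steel slider, on the rail's centre line, 64 mm above the bench; moves with the slider, not with the pad. Slider: 90 mm long along the rail, 60 mm wide; at each end a raised lip 12 mm thick, top 72 mm above the bench; between the lips a gap 66 mm long, open to both sides, holding the press pad. A thin brass pointer sticks out 70 mm towards jig +x over the blank
- press (a joint): how far the press pad in the slider's middle is pushed down, in m: 0 released (brake on), 0.006 fully down. It is sprung: it starts to yield at about 9 N and takes about 11.5 N fully down; the brake is off from about 0.5 mm and bites again when the pad comes up. Pressed home means at least 1.5 mm
- press_top (a point): centre of the top face of the black ribbed press pad, 54 mm along the rail by 44 mm across, 64 mm above the bench when released, 58 mm when fully down
- pin_stop: the marked stop, at either end of the rail: fixed steel block on the rail, 30 mm along it, 50 mm across, top 73 mm above the bench, plus an upright pin with a 28 mm ball, 110 mm high in all. Origin at bench height below the block's centre, on the rail's centre line; y along the rail. The slider touches it when their centres are 60 mm apart and cannot go past
- plain_stop: the other stop, at the rail's other end: the same block without pin and ball, same origin. On both a small black screw knob sticks out on the robot's side
- fretboard: loose dark fretboard blank, 56 x 400 x 8 mm, lying in the jig's trough on the far side of the rail; origin at the centre of its underside
- screwdriver: loose screwdriver with a pale wooden handle, 190 mm long, 26 mm thick, lying on the bench on the robot's side of the jig; origin under its middle
- hammer: loose small fretting hammer, 240 mm long, wooden handle, steel head 26 mm high, lying on the robot's side of the jig; origin under its middle
- sanding_block: loose cork block 60 x 110 x 35 mm beyond the jig; origin at the centre of its underside
- dot_jar: loose glass jar with a steel lid, 52 mm diameter, 55 mm high, beyond the jig; origin at the centre of its underside
- glue_bottle: loose white bottle, 60 mm diameter, 150 mm high, beyond the jig; origin at the centre of its underside
- mug: loose blue mug, 76 mm diameter, 90 mm high, past the +y end of the jig; origin at the centre of its underside

How it is judged:
By the outcome, as a careful person would: the job done as asked, in the order asked, and still so for the second after the job is handed in, with the robot touching nothing.
It also fails if it takes over 40 s, if anything falls off the work surface, if the arm or the gripper's body presses on something with over 40 N, if the wrist force passes 120 N, or if a joint passes its speed limit or range.

## Working session

There is one attempt and no reset: what is moved stays moved. The work goes in short steps, each a Python script; the robot and the scene stay as the last script left them, time stands still between calls to the robot, and variables do not carry over. Pictures are saved under pics/ and viewed, at most 10 in all, crops included, and the job is handed in when it is done.

```bash
mkdir -p pics; ls
python3 - <<'E'
from rig import robot, monitor, get_image, camera_params, models
import cv2, numpy as np
s=monitor.get_state(); print(s['clock'],s['tcp_pos'],s['ee_rot'],s['contact_force'])
for c in ("scene","top"):
    im=get_image(c); cv2.imwrite(f"pics/{c}1.png",im[:,:,::-1])
    p=camera_params(c); print(c,{k:np.round(v,4).tolist() for k,v in p.items()})
    for t in ("slider_mid","press_top","pin_stop","plain_stop","jig"):
        print(t,[(np.round(d['uv'],1).tolist(),round(d['confidence'],2),int(d['mask'].sum())) for d in models.silhouettes(c,t)][:3])
E
```

```text
pics
0.0 [ 0.15233319 -0.63137878  0.24921177] [-3.13966271e+00  8.88870416e-05  2.36857694e-01] [-0.08458617  0.02454401  0.28494708]
scene {'fx': 570.6548, 'fy': 570.6548, 'cx': 304.5331, 'cy': 237.3902, 'rvec': [2.258, 0.997, -0.3408], 'tvec': [-0.4827, -0.1956, 1.5279]}
slider_mid [([239.8, 283.5], 0.71, 1469)]
press_top [([238.4, 280.2], 0.89, 468), ([242.8, 287.0], 0.66, 1473)]
pin_stop [([167.0, 343.0], 0.81, 677), ([156.4, 319.7], 0.47, 592), ([281.4, 251.9], 0.37, 570)]
plain_stop [([278.8, 250.3], 0.72, 546)]
jig [([235.1, 310.4], 0.66, 9060)]
top {'fx': 438.8377, 'fy': 438.8377, 'cx': 315.5343, 'cy': 235.0794, 'rvec': [2.148, -2.1138, 0.2461], 'tvec': [0.1077, 0.5995, 0.7331]}
slider_mid [([400.2, 265.0], 0.79, 1795)]
press_top [([402.2, 263.4], 0.92, 710)]
pin_stop [([509.0, 254.5], 0.71, 998)]
plain_stop [([335.4, 274.3], 0.61, 610), ([486.2, 314.8], 0.28, 875)]
jig [([393.3, 262.7], 0.69, 12445)]
```

View pics/scene1.png

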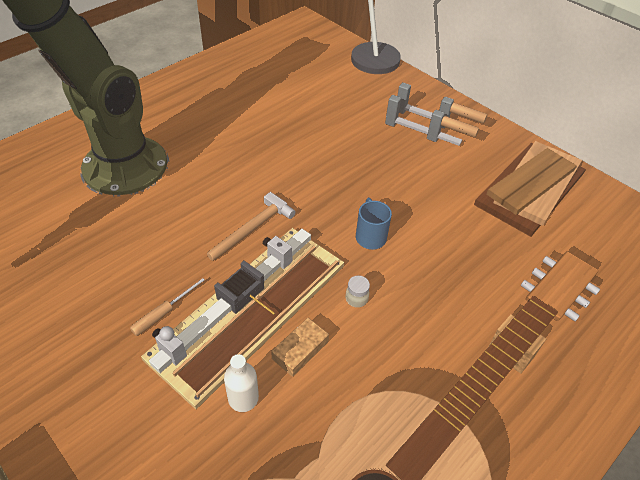

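View pics/top1.png

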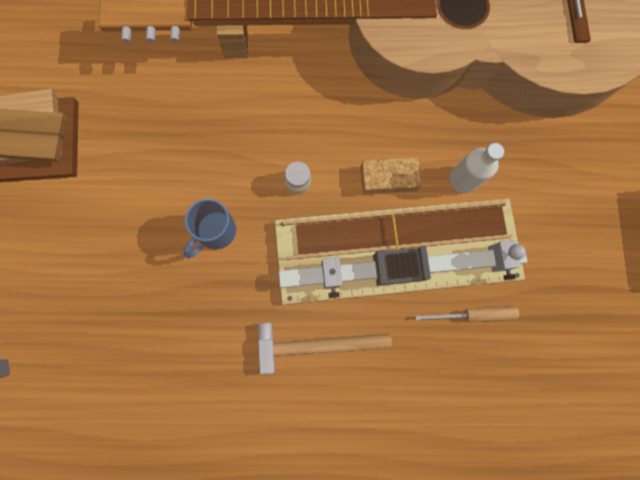

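The pin with the ball is at the right in the top view (~(516,252)), which is the rail's world −y end. The plain stop is at (333,271) and the slider's black pad is at (402,264). The networks agree with the picture on these. Next I'll turn the pixels into positions.

```bash
cat > h.py <<'E'
from rig import robot, monitor, get_image, camera_params, models
import cv2, numpy as np
from scipy.spatial.transform import Rotation as Ro
def cam(c, st=None):
    p=camera_params(c); K=np.array([[p['fx'],0,p['cx']],[0,p['fy'],p['cy']],[0,0,1]])
    if 'rvec' in p:
        R=cv2.Rodrigues(np.array(p['rvec']))[0]; t=np.array(p['tvec'])
    else:
        T=np.eye(4); T[:3,:3]=Ro.from_euler('xyz',st['ee_rot']).as_matrix(); T[:3,3]=st['tcp_pos']
        M=np.linalg.inv(T@np.array(p['tool_from_camera'])); R,t=M[:3,:3],M[:3,3]
    return K,R,t
def plane(C,uv,z):
    K,R,t=C; uv=np.atleast_2d(uv).astype(float)
    d=np.c_[uv,np.ones(len(uv))]@np.linalg.inv(K).T@R; o=-R.T@t
    return o+d*((z-o[2])/d[:,2])[:,None]
def tri(C1,u1,C2,u2):
    X=cv2.triangulatePoints(C1[0]@np.c_[C1[1],C1[2]],C2[0]@np.c_[C2[1],C2[2]],np.float64(u1).reshape(2,1),np.float64(u2).reshape(2,1))
    return (X[:3]/X[3]).ravel()
def best(c,t):
    d=models.silhouettes(c,t); return d[0] if d else None
def cen(m): return np.argwhere(m)[:,::-1].mean(0)
def rect(C,m,z):
    X=plane(C,np.argwhere(m)[:,::-1],z)[:,:2]
    (c,s,a)=cv2.minAreaRect((X*1000).astype(np.float32)); return np.round(c,1),np.round(s,1),round(a,1)
E
python3 - <<'E'
from h import *
get_image("scene");get_image("top"); S,T=cam("scene"),cam("top")
for t,z in (("press_top",.064),("jig",.018),("pin_stop",.073),("plain_stop",.073)):
    a,b=best("scene",t),best("top",t)
    print(t,"tri",tri(S,cen(a['mask']),T,cen(b['mask'])).round(4),"scene@z",plane(S,cen(a['mask']),z)[0].round(4),"top@z",plane(T,cen(b['mask']),z)[0].round(4),"rect",rect(T,b['mask'],z))
E
```

```text
press_top tri [ 0.5453 -0.0386  0.0584] scene@z [ 0.5486 -0.041   0.064 ] top@z [ 0.5447 -0.0372  0.064 ] rect (array([544.9, -37.2]), array([43. , 53.9]), 6.6)
jig tri [ 0.5605 -0.0487 -0.0288] scene@z [ 0.581  -0.0709  0.018 ] top@z [ 0.5615 -0.0289  0.018 ] rect (array([580.6, -47.4]), array([162.8, 472. ]), 6.4)
pin_stop tri [ 0.5659 -0.2301  0.0531] scene@z [ 0.5792 -0.2329  0.073 ] top@z [ 0.5607 -0.2229  0.073 ] rect (array([ 561.1, -217.6]), array([59.5, 71.2]), 61.9)
plain_stop tri [0.5263 0.0888 0.0472] scene@z [0.543  0.0762 0.073 ] top@z [0.5223 0.0891 0.073 ] rect (array([519.8,  88.9]), array([70.9, 32.7]), 6.0)
```

Run:
```python
from h import *
robot.grip(0.0)
yaw=np.radians(6.5)
robot.movep([0.553,-0.10,0.27],[np.pi,0,yaw])
st=monitor.get_state(); im=get_image("wrist"); cv2.imwrite("pics/w1.png",im[:,:,::-1])
C=cam("wrist",st); print(st['clock'],st['tcp_pos'],st['ee_rot'],st['grip_width'])
T=cam("top")
get_image("top")
for t,z in (("press_top",.064),("slider_mid",.072),("pin_stop",.073),("plain_stop",.073)):
    b=best("wrist",t); a=best("top",t)
    if b: print(t,b['confidence'],cen(b['mask']).round(1),plane(C,cen(b['mask']),z)[0].round(4),"rect",rect(C,b['mask'],z))
    if a and b: print("tri",tri(C,cen(b['mask']),T,cen(a['mask'])).round(4))
```

```text
4.2333 [ 0.55285626 -0.10139382  0.26984134] [3.14135897e+00 3.07108130e-04 1.11357454e-01] -0.00010840753174245578
press_top 0.97 [246.9 213.9] [ 0.5446 -0.0395  0.064 ] rect (array([543.7, -39.6]), array([44.4, 54.8]), 6.4)
tri [ 0.5444 -0.038   0.0594]
slider_mid 0.61 [246.2 207.1] [ 0.5528 -0.0399  0.072 ] rect (array([578.3, -36.4]), array([126.5,  91.8]), 6.4)
tri [ 0.5465 -0.0377  0.0512]
pin_stop 0.59 [454.2 215.8] [ 0.566  -0.2264  0.073 ] rect (array([ 566.8, -224.5]), array([76.1, 53.2]), 33.5)
tri [ 0.5598 -0.2397  0.0372]
plain_stop 0.91 [115.3 216. ] [0.5317 0.0764 0.073 ] rect (array([527.1,  74.1]), array([72.6, 54.9]), 5.6)
tri [0.5249 0.0879 0.0511]
```

View pics/w1.png

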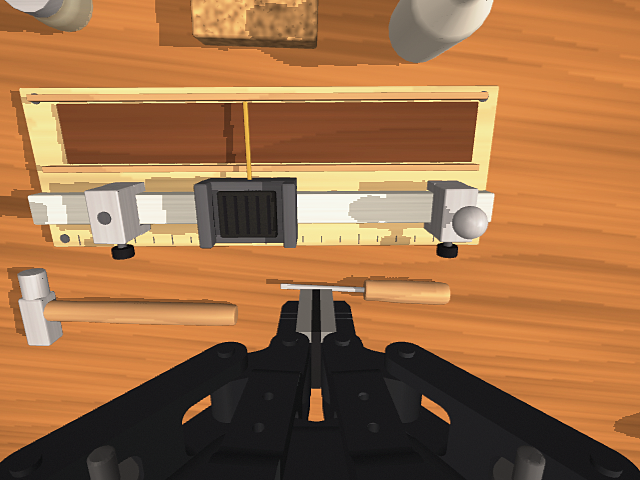

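The wrist view shows the pad at about (247,214), in line with the rail. The slider's right lip edge is at col ~296 and the pin block's left top edge at col ~441. The ball is at (470,222), and the gripper is shut. I'll press with the jaws turned 90° so the linkage spreads across the rail, away from the ball.

Run:
```python
from h import *
st=monitor.get_state(); C=cam("wrist",st)
a=plane(C,[296,212],.072)[0];b=plane(C,[441,212],.073)[0]; print("travel est",np.linalg.norm((a-b)[:2]).round(4))
ori=[np.pi,0,np.radians(96.45)]
p=np.array([0.5446,-0.0388])
robot.movep([*p,0.13],ori)
robot.move_linear([*p,0.095],velocity=0.06)
f0=np.array(monitor.get_state()['contact_force']); print("f0",f0.round(2))
hit=robot.move_linear([*p,0.0775],velocity=0.008,threshold=10.3)
s=monitor.get_state(); print(hit,s['clock'],s['tcp_pos'],s['ee_rot'],(s['contact_force']-f0).round(2))
im=get_image("wrist"); cv2.imwrite("pics/w2.png",im[:,:,::-1])
```

```text
travel est 0.1301
f0 [-0.54 -0.51  0.28]
True 8.4833 [ 0.54477088 -0.03875525  0.08052675] [-3.14091049e+00  1.08908092e-03  1.68332044e+00] [-2.42  0.11 10.13]
```

View pics/w2.png

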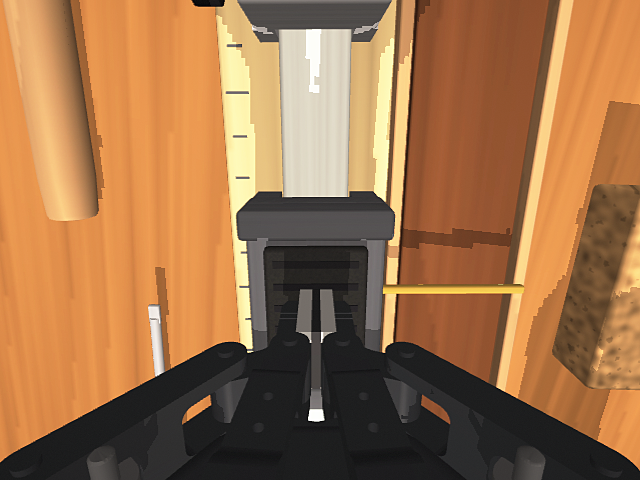

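The fingertips are on the black pad between the lips, centred on the rail at about (316,310). The force is 10 N and the tip is 2.5 mm down, so the brake is off. I'll go slightly deeper and push towards the pin.

Run:
```python
from h import *
s=monitor.get_state(); p=np.array(s['tcp_pos']); p[2]=0.0793
robot.move_linear(p,velocity=0.008)
a=np.radians(6.45); d=np.array([np.sin(a),-np.cos(a),0])
q=lambda s:(s['clock'].__round__(2),(d@(np.array(s['tcp_pos'])-p)).round(4),np.round(s['tcp_pos'],4),np.round(s['contact_force'],2),"along",(d@np.array(s['contact_force'])).round(2))
print(q(monitor.get_state()))
for t in (0.03,0.115):
    h=robot.move_linear(p+d*t,velocity=0.04,threshold=6); s=monitor.get_state(); print(h,q(s))
    if h: break
im=get_image("wrist"); cv2.imwrite("pics/w3.png",im[:,:,::-1])
m=best("wrist","slider_mid"); get_image("top"); b=best("top","press_top"); print(b and plane(cam("top"),cen(b['mask']),.061)[0].round(4))
```

```text
(8.78, np.float64(0.0), array([ 0.5449, -0.0388,  0.0805]), array([-3.44, -0.95, 10.3 ]), 'along', np.float64(0.56))
False (9.68, np.float64(0.0305), array([ 0.5484, -0.069 ,  0.0806]), array([-3.31, -0.26,  9.49]), 'along', np.float64(-0.12))
False (11.96, np.float64(0.1152), array([ 0.5581, -0.1531,  0.0808]), array([-3.03,  0.21,  9.3 ]), 'along', np.float64(-0.55))
[ 0.5551 -0.1389  0.061 ]
```

View pics/w3.png

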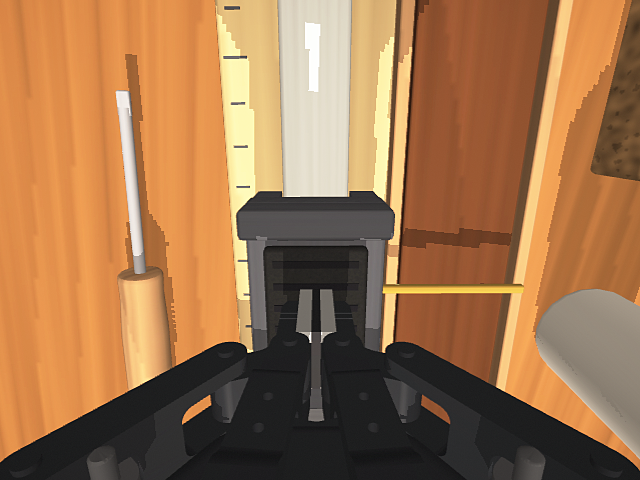

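The slider has followed the fingers, with no slip visible in the picture, and the force along the rail is about 1 N, so the brake is off. I'll press a bit deeper and finish the last ~15 mm up to the stop.

Run:
```python
from h import *
s=monitor.get_state(); p=np.array(s['tcp_pos']); p[2]=0.0775
robot.move_linear(p,velocity=0.01)
a=np.radians(6.45); d=np.array([np.sin(a),-np.cos(a),0])
q=lambda s:(s['clock'].__round__(2),(d@(np.array(s['tcp_pos'])-p)).round(4),np.round(s['tcp_pos'],4),np.round(s['contact_force'],2),"along",(d@np.array(s['contact_force'])).round(2))
print(q(monitor.get_state()))
for t in (0.008,0.012,0.015,0.018,0.021,0.024,.027,.030,.033,.036,.039):
    h=robot.move_linear(p+d*t,velocity=0.02,threshold=6); s=monitor.get_state(); print(h,q(s))
    if h or d@np.array(s['contact_force'])<-6: break
im=get_image("wrist"); cv2.imwrite("pics/w4.png",im[:,:,::-1])
im=get_image("scene"); cv2.imwrite("pics/s4.png",cv2.resize(im[200:400,100:350,::-1],None,fx=3,fy=3))
```

```text
(12.49, np.float64(0.0001), array([ 0.5582, -0.1533,  0.0789]), array([-3.87,  0.33, 11.13]), 'along', np.float64(-0.76))
False (13.04, np.float64(0.0087), array([ 0.5592, -0.1618,  0.079 ]), array([-4.62, -0.32, 10.71]), 'along', np.float64(-0.2))
False (13.39, np.float64(0.0127), array([ 0.5597, -0.1658,  0.079 ]), array([-4.1 , -0.2 ,  9.87]), 'along', np.float64(-0.26))
False (13.69, np.float64(0.0156), array([ 0.56  , -0.1687,  0.079 ]), array([-3.35, -0.66, 10.36]), 'along', np.float64(0.28))
False (13.99, np.float64(0.0174), array([ 0.5603, -0.1704,  0.0789]), array([-4.07,  1.59,  9.98]), 'along', np.float64(-2.04))
False (14.29, np.float64(0.0187), array([ 0.5608, -0.1717,  0.0789]), array([-3.97,  4.53,  9.91]), 'along', np.float64(-4.94))
False (14.59, np.float64(0.021), array([ 0.5616, -0.1739,  0.079 ]), array([-3.6 ,  4.79, 10.12]), 'along', np.float64(-5.17))
False (14.89, np.float64(0.0238), array([ 0.5624, -0.1767,  0.0792]), array([-2.35,  6.31, 10.2 ]), 'along', np.float64(-6.54))
```

View pics/w4.png

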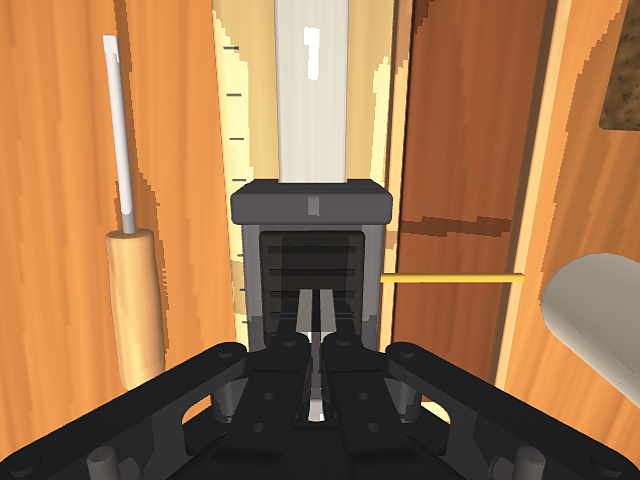

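The slider stopped while the fingers slid on over the pad: the lip moved up the picture by ~12 px and the along-rail force rose to 6.5 N. That happened at ~132 mm of travel, against my 130 mm estimate, so it is on the stop. I'll lift straight up and check.

Run:
```python
from h import *
p=np.array(monitor.get_state()['tcp_pos'])
robot.move_linear([p[0],p[1],0.10],velocity=0.04)
robot.move_linear([p[0],p[1],0.27],velocity=0.15)
robot.movep([0.553,-0.10,0.30],[np.pi,0,np.radians(6.4)])
s=monitor.get_state(); print(s['clock'],np.round(s['contact_force'],2))
im=get_image("wrist"); cv2.imwrite("pics/w5.png",im[:,:,::-1])
b=best("wrist","press_top"); print(b['confidence'],rect(cam("wrist",s),b['mask'],.064))
```

```text
18.4333 [-0.2  -1.84 -0.73]Traceback (most recent call last):
  File "<stdin>", line 8, in <module>
TypeError: 'NoneType' object is not subscriptable
```

View pics/w5.png

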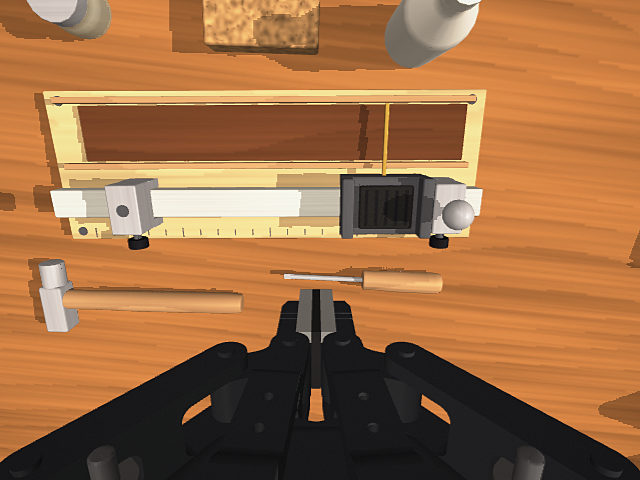

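The slider's right lip (col ~434) is flush against the ball stop's block with no gap. The pad is back up, the loose items are where they were, and the arm is clear.

```bash
python3 -c "
from rig import robot
print(robot.sign_off())"
```

```text
the job is handed in; nothing more can be done
None
```

The slider sits right up against the ball-topped stop with the pad released and, as far as the last picture shows, the loose things undisturbed; the job was handed in at about 18.5 s, and no verdict was shown.

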